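# Shut a two-part mould and snap its draw latch

### The arm

A 6-joint arm with a two-finger parallel gripper is mounted at the origin on the work surface; the furniture and walls round the work are solid. World frame = base frame: x ahead of the robot, y to its left, z up, the work surface at z = 0. Lengths are in mm, angles in rad, forces in N, time in s.
With the tool pointing down it reaches from about 150 to 775 mm from the base axis. Payload 6.1 kg.
Tool frame: the origin (TCP) lies at the very end of the fingers, on their centre line; the grasp point (between the pads) lies 19 mm behind it (robot.tcp_to_grasp is the distance from the TCP to the grasp point, in mm); z points along the fingers, y is the direction in which the jaws open and shut (so a half turn about z gives the same grasp; the last joint's range is limited). The gripper opens to 85 mm and grips with 20 to 120 N. Pads are 22 mm wide; open, the fingers measure 114 mm over their backs; the gripper's body (76 mm by 85 mm) begins 54 mm behind the grasp point. The pads swing forward as they close: fully open they stand 13 mm farther back than shut.
Start: joints at [1.158, 0.126, -0.04, 1.405, 0, 1.571], TCP at [210.609, 480.887, 231.295] pointing down, gripper open.
Joint ranges: [-2.72, 2.72], [-0.95, 1.95], [-1.27, 1.35], [-1.78, 2.02], [-1.46, 1.47], [-3.14, 3.14]. Speed limits (rad/s): [2.39, 2.39, 3.01, 3.14, 3.14, 3.14].

### API

Orientations are given as a unit quaternion [w, x, y, z].
In Python, from workcell import robot, cams gives the robot as it stands. Calls block until the motion is done:
- robot.reach(position, orientation): joint-space move of the TCP to a pose.
- robot.servo_line(position, rotation=None, vel=150, threshold=None): straight line of the TCP; rotation=None keeps the orientation; vel is the mean speed in mm/s. With threshold (N) it stops when the force on the tool has changed by that much, and returns True; else False.
- robot.move_j(angles): joint-space move.
- robot.gripper_to(opening, grip_force=None): opening from 0.0 (shut) to 1.0 (fully open); grip_force is the grip in N (None keeps the last); returns when the fingers have stopped.
- robot.pause(seconds).
- robot.solve_ik(position, orientation): joint angles nearest the present ones, or None.
- robot.read_state(): the state.
- cams.camera(name): name is "scene" or "top"; returns a dict with "pixels" (480x640x3 uint8, blue, green, red), "vertical_fov" (degrees; the focal length in pixels is half the picture's height over the tangent of half this angle, whatever the lens; pixels are square), "cx", "cy" (the principal point, pixels), "extrinsics" (4x4, takes a point from camera to world coordinates). Camera axes: x right, y up, looking along -z (the intrinsics and any distortion apply to the point x, -y, -z); pixel columns grow to the right and rows downward; lengths in mm; the calibration is good to about 2 mm. A picture is of the moment at which its call begins. There is no depth.
A pose or a line that the arm cannot do raises robot.Unreachable and nothing moves.
- robot.hand_in(): hands the job in, once; it reports no verdict.
The state is a dict: "time_s": time; "joint_pos": joint angles; "joint_velocities": joint speeds; "joint_torque": joint torques, N m; "position": TCP position; "ee_rot": TCP orientation; "ft_force": force on the tool from outside, world axes, zero at the start; "wrist_torque": the same for the moment, N m; "opening": opening from 0.0 (shut) to 1.0 (fully open).
Only numpy, scipy, OpenCV 4.12 (cv2) and the standard library are available. Lean on these libraries where they do the work, as an engineer would, in place of code of your own. Each camera call takes 0.05 s, during which the arm holds its last target.

### The job

Shut the small casting mould: push its stiff sliding half fully home against the fixed half, press the latch's loop down over the keeper until the bar clicks under the keeper's nose, then swing the lever right over until it snaps down flat. Work by feel - never press on the mould or latch with more than about 25 N - and leave the vials and the pliers where they are.

Things in the scene. Friction and masses are not known exactly. Their poses are not given: they have to be found in the camera images.
- mould: The whole mould, fixed to the bench: dark base plate 130 x 255 x 12 mm, two aluminium halves 100 mm wide, tops 62 mm up. Origin: at bench height under the middle of the parting plane. +z up; +y runs from the fixed half (y = -110 to 0 mm) to the sliding half. All x, y and heights in the other notes are mm in this frame; all parts of the latch are centred on x = 0.
- half (a joint): Opening between the halves, m: 0 = sliding half home (faces touching, a rigid stop), up to 0.045 open along the mould's +y. It slides stiffly, with about 14 N of friction all the way, and stays where it is left: an arm that gives a little lags behind its commanded place, so push until the force climbs well past the friction (some 19 to 25 N).
- push_face (a point): Middle of the sliding half's outer end face (100 mm wide, 12 to 62 mm up), 37 mm up; push here towards -y. The half is 80 mm long, so home is y = 80. Two guide rods, 10 mm thick, at x = -40 and +40, 40 mm up, end at y = 126 and stick out of this face.
- keeper (a point): Keeper on top of the sliding half, 30 mm wide in x: the seat, where the middle of the loop's bar lies when hooked, 74 mm up (y = 33 with the half home). On its -y side stands a wall, top 83 mm up; the floor below stops the bar 73.5 mm up. The hooked bar may lie up to 7 mm out from the wall until the lever draws it in.
- keeper_nose (a point): Axis of the keeper's rounded nose, 3 mm radius, 80 mm up, overhanging the seat. The bar comes down on its outer (+y) side, is forced 1 to 2 mm past it against the loop's springs (some 5 to 12 N on the tab, then a click) and is trapped below. With the half more than about 3 mm from home the bar lands on top of it and does not hook.
- lever (a joint): Lever angle, rad: 0 = shut, flat towards -y (rigid stop); it opens upwards, 1.57 = upright, 1.70 = open stop, leaning a little to +y. It stays where it is left (stiff hinge, about 1 N at the grip). With the loop hooked it grows stiffer from about 1.2, some 4 to 7 N at the grip; the dead centre is near 0.37, and from about 0.3 it snaps to 0 by itself.
- lever_axle (a point): Lever's axle, along the mould's x: at y = -30, 82 mm up.
- lever_grip (a point): Middle of the upper face (the face turned to +y when the lever is upright) of the lever's blue grip, 59 mm from the axle along the lever and 9 mm off the line through the axle. Grip 27 mm wide, 26 mm long, 9 mm thick; the lever ends 72 mm from the axle.
- loop_tab (a point): Middle of the upper face of the loop's blue finger tab, 28 mm wide (x), 20 mm long, 6 mm thick, 20 mm beyond the bar; press here. Keep the lever above 1.5 rad meanwhile, or the bar falls short; dragging the tab towards -y jams it on the nose. At the start it stands raised and leaning to +y; light friction in its pivot (under 1 N at the tab) holds it where it is left.
- loop_bar (a point): Middle of the loop's cross bar (6 mm thick, 36 mm long). The loop's arms, 36 mm apart, swing on a pivot on the lever, 18 mm from the axle; seen from +x the pivot lies at angle (pi + 0.244 - lever angle) from +y, so it is above the axle when the lever is up. Bar to pivot 76 mm; stiff springs, 13 N/mm, let the loop stretch by up to 12 mm.
- vial_1: Bystander: small clear vial with turquoise beads and a black cap, 29 mm across, 52 mm tall, standing beside the mould on its +x side; origin under its middle.
- vial_3: Bystander: the same vial with dark blue beads, beside the first; origin under its middle.
- pliers: Bystander: red-handled pliers, 43 x 127 x 11 mm, lying along the mould on its -x side; origin under its middle.

How it is judged:
By the outcome, as a careful person would: the job done as asked, in the order asked, and still so for the second after the job is handed in, with the robot touching nothing.
It also fails if it takes over 70 s, if anything falls off the work surface, if the arm or the gripper's body presses on something with over 40 N, if the wrist force passes 120 N, or if a joint passes its speed limit or range.

## Working session

There is one attempt and no reset: what is moved stays moved. The work goes in short steps, each a Python script; the robot and the scene stay as the last script left them, time stands still between calls to the robot, and variables do not carry over. Pictures are saved under pics/ and viewed, and the job is handed in when it is done.

```bash
ls; mkdir -p pics; python3 - <<'E'
from workcell import robot,cams
import cv2
for n in("scene","top"):
    c=cams.camera(n); cv2.imwrite(f"pics/{n}0.png",c["pixels"]); print(n,{k:v for k,v in c.items() if k!="pixels"})
print(robot.read_state())
E
```

```text
pics
scene {'vertical_fov': 44.21743094998641, 'cx': 311.90744754663916, 'cy': 245.02528545799254, 'extrinsics': array([[-6.06098294e-01,  3.68051826e-01, -7.05111842e-01,
        -2.41775641e+01],
       [-7.95355471e-01, -2.88679088e-01,  5.32985984e-01,
         4.52642917e+02],
       [-7.38457894e-03,  8.83856457e-01,  4.67699937e-01,
         4.82665954e+02],
       [ 0.00000000e+00,  0.00000000e+00,  0.00000000e+00,
         1.00000000e+00]])}
top {'vertical_fov': 47.839768539023495, 'cx': 314.4917167403631, 'cy': 238.20665800662994, 'extrinsics': array([[-2.44497471e-02,  9.98554931e-01, -4.78566590e-02,
         4.95806972e+02],
       [-9.99503725e-01, -2.53680111e-02, -1.86753383e-02,
        -7.17997861e+00],
       [-1.98623794e-02,  4.73763016e-02,  9.98679614e-01,
         9.47972142e+02],
       [ 0.00000000e+00,  0.00000000e+00,  0.00000000e+00,
         1.00000000e+00]])}
{'time_s': 0.1, 'joint_pos': array([ 1.15800637e+00,  1.26340995e-01, -4.05125415e-02,  1.40534399e+00,
       -2.14631091e-06,  1.57079760e+00]), 'joint_velocities': array([ 0.00062301, -0.00211388,  0.001253  ,  0.00062212,  0.0003713 ,
       -0.00069019]), 'joint_torque': array([ 1.39492761e-05, -4.36907959e+01,  3.53602016e+01,  1.37973748e-02,
        3.74186229e-07,  5.71108259e-06]), 'position': array([210.47469072, 480.58665379, 230.59259235]), 'ee_rot': array([-1.42525040e-04,  2.04933303e-01,  9.78775690e-01, -6.85950444e-04]), 'ft_force': array([ 1.09186634, -0.65873964, -0.23974617]), 'wrist_torque': array([-0.04935324, -0.04875933, -0.01659115]), 'opening': 0.9999421162419696}
```

View pics/scene0.png

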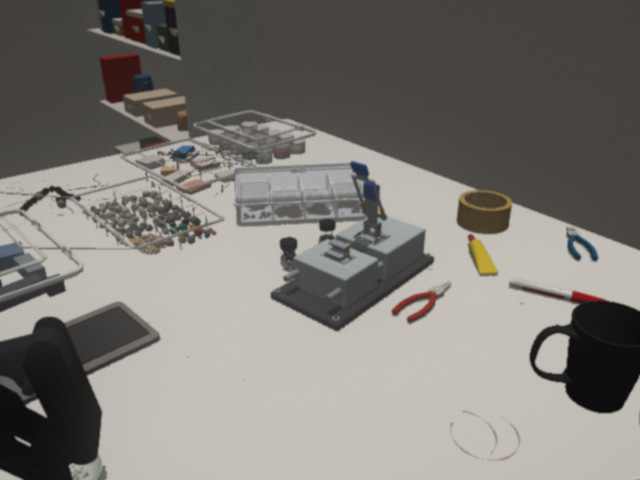

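View pics/top0.png

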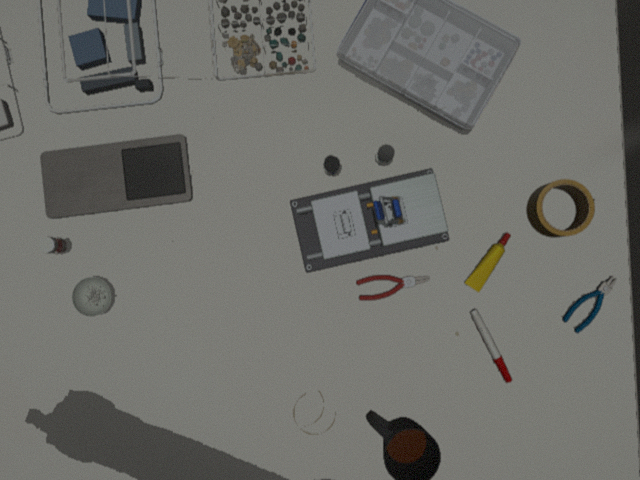

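```bash
python3 - <<'E'
import cv2
t=cv2.imread("pics/top0.png")[130:290,270:470]; s=cv2.imread("pics/scene0.png")[150:330,260:450]
cv2.imwrite("pics/tz.png",cv2.convertScaleAbs(cv2.resize(t,None,fx=4,fy=3.75*4/3.75,interpolation=2)[:600],alpha=1.6)); cv2.imwrite("pics/sz.png",cv2.convertScaleAbs(cv2.resize(s,None,fx=3.3,fy=3.3,interpolation=2),alpha=1.4))
E
```

```text
(no output)
```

View pics/tz.png

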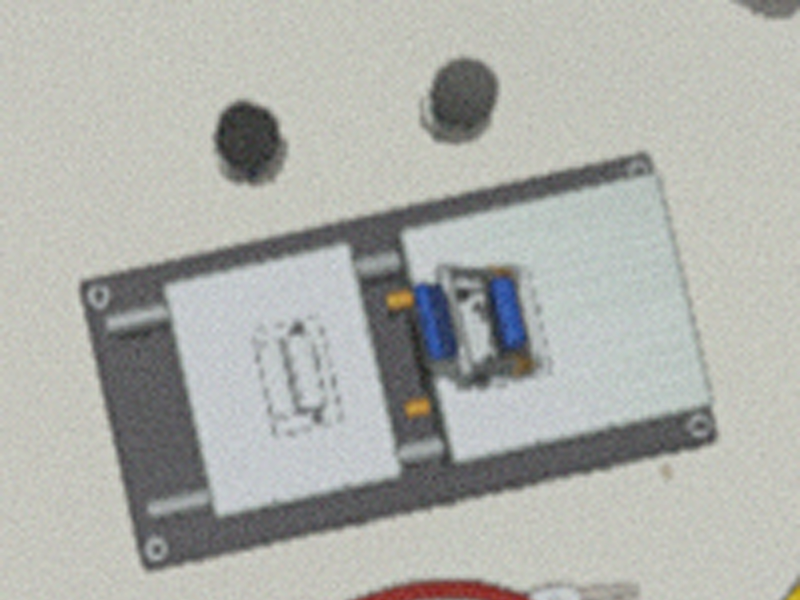

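View pics/sz.png

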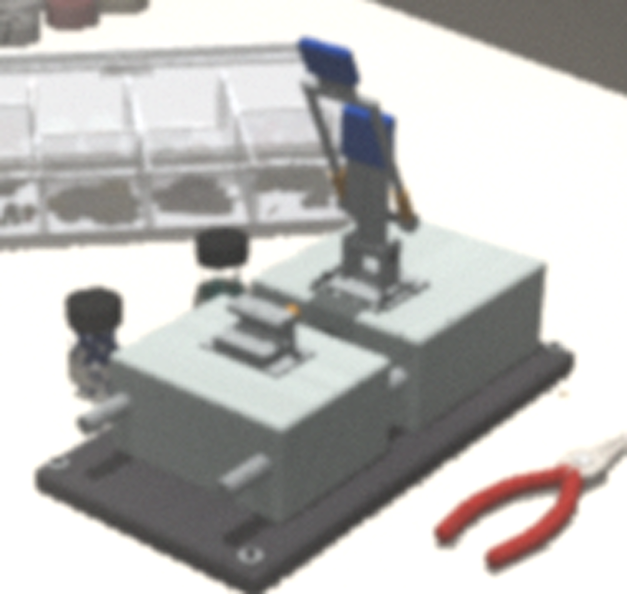

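```bash
cat > h.py <<'E'
import numpy as np, cv2
CAM={"scene":(44.21743094998641,311.90744754663916,245.02528545799254,np.array([[-6.06098294e-01,3.68051826e-01,-7.05111842e-01,-2.41775641e+01],[-7.95355471e-01,-2.88679088e-01,5.32985984e-01,4.52642917e+02],[-7.38457894e-03,8.83856457e-01,4.67699937e-01,4.82665954e+02],[0,0,0,1]])),
"top":(47.839768539023495,314.4917167403631,238.20665800662994,np.array([[-2.44497471e-02,9.98554931e-01,-4.78566590e-02,4.95806972e+02],[-9.99503725e-01,-2.53680111e-02,-1.86753383e-02,-7.17997861],[-1.98623794e-02,4.73763016e-02,9.98679614e-01,9.47972142e+02],[0,0,0,1]]))}
def proj(cam,P):
    f,cx,cy,E=CAM[cam]; f=240/np.tan(np.radians(f/2))
    p=(np.atleast_2d(P)-E[:3,3])@E[:3,:3]
    return np.c_[cx+f*p[:,0]/-p[:,2], cy-f*p[:,1]/-p[:,2]]
def m2w(P,pose):
    x,y,a=pose[:3]; P=np.atleast_2d(np.array(P,float)); c,s=np.cos(a),np.sin(a)
    return np.c_[x+c*P[:,0]-s*P[:,1], y+s*P[:,0]+c*P[:,1], P[:,2]]
E
cat > fit.py <<'E'
from h import *
from scipy.optimize import least_squares
T=np.array([(402,230),(655,175),(713,405),(450,462),(350,243),(402,478),(167,285),(215,517)])/4.+[270,130]
TM=[(50,0,0),(50,-110,0),(-50,-110,0),(-50,0,0),(50,0,1),(-50,0,1),(50,80,1),(-50,80,1)]
S=np.array([(113,358),(280,430),(390,360),(413,338),(545,265)])/3.3+[260,150]
SM=[(50,80,1),(-50,80,1),(-50,0,1),(-50,0,0),(-50,-110,0)]
def pts(M,v): return m2w([(x,y+f*v[3],62) for x,y,f in M],v)
def r(v,use): 
    o=[]
    if 't' in use:o.append((proj("top",pts(TM,v))-T).ravel())
    if 's' in use:o.append((proj("scene",pts(SM,v))-S).ravel())
    return np.concatenate(o)
for u in("t","s","ts"):
    R=least_squares(r,[480,0,-.1,22],args=(u,),loss="soft_l1"); print(u,R.x,np.round(R.fun.reshape(-1,2),1).tolist())
E
python3 fit.py
```

```text
t [ 570.43663732  -91.9659289  -100.33593759   18.98495937] [[-1.5, -0.1], [0.7, -1.0], [0.2, 0.8], [0.2, 1.3], [0.2, -0.8], [0.8, -0.2], [-1.5, -0.6], [-0.2, 0.8]]
s [567.78489025 -83.49656035  56.75018452  16.23174288] [[-3.0, -0.9], [0.1, 0.3], [0.9, -0.3], [0.3, 2.3], [-0.1, -0.9]]
ts [570.67873162 -91.13108864  37.89312565  19.2723124 ] [[-2.0, -0.2], [0.2, -1.1], [-0.3, 0.8], [-0.4, 1.2], [-0.4, -0.9], [0.1, -0.3], [-2.2, -0.8], [-0.9, 0.6], [-1.5, -2.7], [1.0, -1.5], [1.9, -1.8], [2.6, 0.1], [2.2, -2.6]]
```

```bash
cat > ov.py <<'E'
from h import *
import sys
def mpts(L,th,q):
    ax=np.array([0,-30,82.])
    # lever dir: th=0 -> -y ; th=pi/2 -> +z
    return ax
def draw(pose,q,pre,fs,fx=4,extra=[]):
    for cam,(x0,y0) in (("top",(270,130)),("scene",(260,150))):
        im=cv2.imread(fs[cam])[y0:y0+150,x0:x0+200]; w=4
        if cam=="scene": im=cv2.imread(fs[cam])[y0:y0+190,x0:x0+190]; w=3.1
        im=cv2.convertScaleAbs(cv2.resize(im,None,fx=w,fy=w,interpolation=2),alpha=1.4)
        def pl(P,c):
            p=((proj(cam,m2w(P,pose))-[x0-.0,y0])*w).astype(int)
            cv2.polylines(im,[p.reshape(-1,1,2)],True,c,1)
        for y0b,y1 in((-110,0),(q,80+q)):
            for z in(12,62): pl([(50,y0b,z),(50,y1,z),(-50,y1,z),(-50,y0b,z)],(0,0,255))
        pl([(x,y,12) for x,y in((65,-118),(65,137),(-65,137),(-65,-118))],(0,255,0))
        for E in extra: pl(E,(255,0,255))
        cv2.imwrite(f"pics/{pre}_{cam}.png",im)
if __name__=="__main__":
    draw((570.7,-91.1,.194),19.3,"ov0",{"top":"pics/top0.png","scene":"pics/scene0.png"})
E
python3 ov.py
```

```text
(no output)
```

View pics/ov0_top.png

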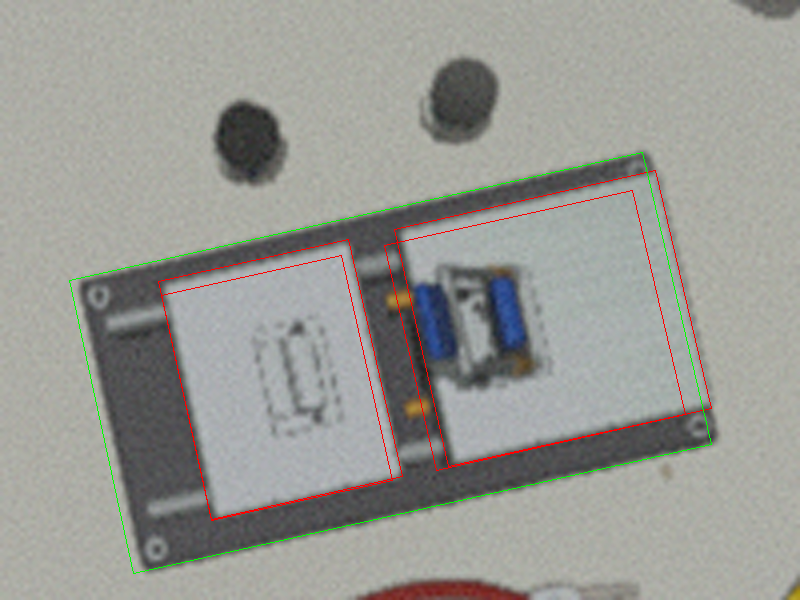

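View pics/ov0_scene.png

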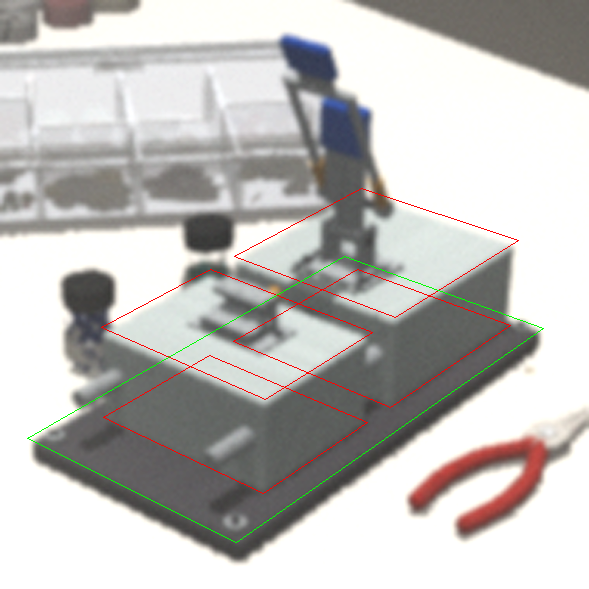

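```bash
cat >> h.py <<'E'
def ray(cam,uv):
    f,cx,cy,E=CAM[cam]; f=240/np.tan(np.radians(f/2))
    d=E[:3,:3]@np.array([(uv[0]-cx)/f,-(uv[1]-cy)/f,-1]); return E[:3,3],d/np.linalg.norm(d)
def tri(a,b):
    (o1,d1),(o2,d2)=ray("top",a),ray("scene",b)
    s=np.linalg.lstsq(np.c_[d1,-d2],o2-o1,rcond=None)[0]; p,q=o1+s[0]*d1,o2+s[1]*d2
    return (p+q)/2,np.linalg.norm(p-q)
POSE=(570.5,-91,.194)
def w2m(P,pose=POSE):
    x,y,a=pose; d=np.asarray(P,float)-[x,y,0]; c,s=np.cos(a),np.sin(a)
    return np.array([c*d[0]+s*d[1],-s*d[0]+c*d[1],d[2]])
E
python3 - <<'E'
from h import *
Z=lambda p:np.array(p)/4.+[270,130]; S=lambda p:np.array(p)/3.3+[260,150]
for n,a,b in(("tab",(434,320),(330,63)),("grip",(507,313),(368,135))):
    p,g=tri(Z(a),S(b)); print(n,p.round(1),g.round(1),w2m(p).round(1))
E
```

```text
tab [570.3 -84.4 182.7] 0.4 [  1.1   6.6 182.7]
grip [ 576.8 -115.7  138.7] 1.5 [  1.5 -25.5 138.7]
```

```bash
cat > rb.py <<'E'
from h import *
from workcell import robot,cams
from scipy.spatial.transform import Rotation as Ro
a=POSE[2]; c,s=np.cos(a),np.sin(a)
def quat(sign=1):
    y=sign*np.array([c,s,0]); z=np.array([0,0,-1.]); x=np.cross(y,z)
    q=Ro.from_matrix(np.c_[x,y,z]).as_quat(); return np.array([q[3],q[0],q[1],q[2]])
def W(p): return m2w(p,POSE)[0]
def st():
    r=robot.read_state(); f=r["ft_force"]; fm=np.array([c*f[0]+s*f[1],-s*f[0]+c*f[1],f[2]])
    return r["time_s"],w2m(r["position"]),fm
def show(t=""):
    T,p,f=st(); print(t,"t%.1f"%T,"p",p.round(1),"F",f.round(1)); return p,f
def snap(n):
    for k in("top","scene"):
        cv2.imwrite(f"pics/{n}_{k}.png",cams.camera(k)["pixels"])
E
python3 - <<'E'
from rb import *
for sg in(1,-1):
    for p in((0,130,120),(0,130,28),(0,-80,95)): print(sg,robot.solve_ik(W(p),quat(sg)))
robot.gripper_to(0.0,40)
SG=1
js=[robot.solve_ik(W((0,133,130)),quat(g)) for g in(1,-1)]
j0=robot.read_state()["joint_pos"]
d=[abs(j-j0).max() for j in js]; print(d)
g=(1,-1)[int(np.argmin(d))]; print("sign",g)
robot.reach(W((0,133,130)),quat(g)); show()
robot.servo_line(W((0,133,28)),vel=120); show()
snap("s1")
E
```

```text
1 [ 0.06693101  0.1889113  -0.20969735  1.17218768  0.          1.44372734]
1 [ 0.06693101  0.24415248 -0.35190316  0.97474069  0.          1.44372734]
1 [-0.28159869  0.31585233 -0.1010962   1.1538478   0.          1.09519764]
-1 [ 0.06693101  0.1889113  -0.20969735  1.17218768  0.         -1.69786531]
-1 [ 0.06693101  0.24415248 -0.35190316  0.97474069  0.         -1.69786531]
-1 [-0.28159869  0.31585233 -0.1010962   1.1538478   0.         -2.04639502]
[np.float64(1.0856225701148843), np.float64(3.263199157441374)]
sign 1
 t2.9 p [  0.2 133.8 130.2] F [0.8 0.3 0.1]
 t3.9 p [  0.6 133.   28.8] F [-0.1  1.2  0.1]
```

```bash
python3 - <<'E'
import cv2
t=cv2.imread("pics/s1_top.png")[130:280,270:470]; s=cv2.imread("pics/s1_scene.png")[150:330,240:450]
a=cv2.resize(t,(400,300),interpolation=2);b=cv2.resize(s,(400,343))
import numpy as np
o=np.zeros((343,800,3),np.uint8);o[:300,:400]=a;o[:,400:]=b
cv2.imwrite("pics/s1z.png",cv2.convertScaleAbs(o,alpha=1.4))
E
```

```text
(no output)
```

View pics/s1z.png

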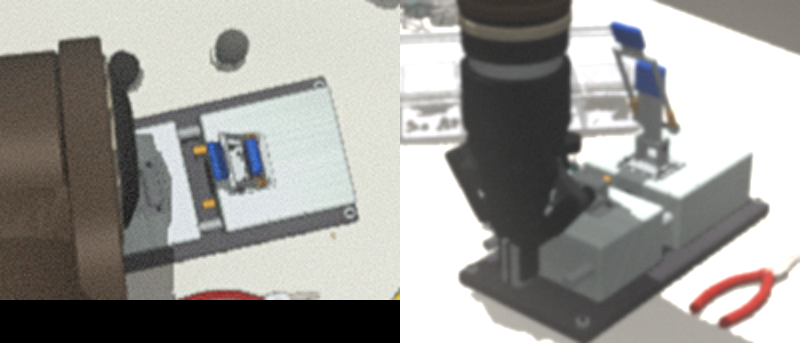

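```bash
python3 - <<'E'
from rb import *
hit=robot.servo_line(W((0,108,28)),vel=30,threshold=5); show(hit)
hit=robot.servo_line(W((0,80,28)),vel=14,threshold=19.5); show(hit)
E
```

```text
True t4.7 p [ -0.3 110.8  27.6] F [0.5 0.6 0.5]
True t6.3 p [-1.1 91.4 26.8] F [0.6 1.5 1.4]
```

```bash
python3 - <<'E'
from rb import *
show()
for y in np.arange(91,82,-1):
    h=robot.servo_line(W((0,y,28)),vel=10,threshold=20); p,f=show((y,h))
    if h or f[1]>18: break
E
```

```text
t6.3 p [-1.1 91.4 26.8] F [0.6 1.5 1.4]
(np.int64(91), False) t6.6 p [-0.5 91.4 27.6] F [-1.7  4.  -0.1]
(np.int64(90), False) t6.9 p [-0.6 91.4 27.7] F [-1.6  7.8 -0.4]
(np.int64(89), False) t7.1 p [-0.6 91.4 27.7] F [-1.9 11.7  1. ]
(np.int64(88), False) t7.4 p [-0.6 91.4 27.7] F [-2.2 15.1  1.3]
(np.int64(87), False) t7.6 p [-0.6 91.5 27.7] F [-1.5 19.3  1.1]
```

```bash
python3 - <<'E'
from rb import *
robot.servo_line(W((0,86.2,28)),vel=10); show()
robot.servo_line(W((0,97,28)),vel=60); show()
robot.servo_line(W((0,110,130)),vel=200)
robot.servo_line(W((0,110,200)),vel=250)
robot.servo_line(W((0,-8,225)),vel=250);show()
E
```

```text
t7.9 p [-0.6 91.5 27.7] F [-1.8 22.2  3.1]
 t8.2 p [ 0.5 96.6 28.3] F [-0.3 -0.  -0.1]
 t9.9 p [ -0.6  -7.5 223.5] F [-0.6 -0.2  0.5]
```

```bash
python3 - <<'E'
from rb import *
robot.servo_line(W((0,-15,184)),vel=150); show()
for d in range(68,7,-6):
    f=np.radians(d); y=-33+98*np.cos(f)-3*np.sin(f)-11; z=100+98*np.sin(f)+3*np.cos(f)
    h=robot.servo_line(W((0,y,z)),vel=90,threshold=10)
    p,F=show((d,h,round(y),round(z)))
    if h: break
snap("s2")
E
cat > view.py <<'E'
import cv2,sys,numpy as np
n=sys.argv[1]
t=cv2.imread(f"pics/{n}_top.png")[130:280,270:470]; s=cv2.imread(f"pics/{n}_scene.png")[140:330,250:440]
o=np.zeros((400,800,3),np.uint8);o[:300,:400]=cv2.resize(t,(400,300),interpolation=2);o[:,400:]=cv2.resize(s,(400,400),interpolation=2)
cv2.imwrite(f"pics/{n}z.png",cv2.convertScaleAbs(o,alpha=1.4))
E
python3 view.py s2
```

```text
t10.4 p [ -0.4 -13.6 183.7] F [-0.2  0.3  0.2]
(68, False, -10, 192) t10.6 p [  0.9  -9.8 194. ] F [-0.5  0.7  0.5]
(62, False, -1, 188) t10.9 p [ -0.2  -0.  187.7] F [-0.3  0.3  0.8]
(56, False, 8, 183) t11.2 p [ -0.3   8.8 182.4] F [0.2 0.1 0.5]
(50, False, 17, 177) t11.4 p [ -0.2  17.2 176.5] F [-0.1 -0.6  0.1]
(44, False, 24, 170) t11.7 p [ -0.3  24.8 169.8] F [-0.4 -0.2  0.1]
(38, False, 31, 163) t12.0 p [ -0.3  31.7 162.3] F [ 0.6 -0.5 -0.1]
(32, False, 38, 154) t12.2 p [ -0.3  37.8 154. ] F [-0.7 -0.2 -0.3]
(26, False, 43, 146) t12.5 p [ -0.4  43.  145.1] F [-0.6 -0.2  0.4]
(20, False, 47, 136) t12.8 p [ -0.4  47.3 135.8] F [-0.1 -1.   0.4]
(14, False, 50, 127) t13.0 p [ -0.4  50.5 126.2] F [ 0.1 -0.7  1.3]
(8, False, 53, 117) t13.3 p [ -0.4  52.7 116.3] F [1.4 0.7 0.1]
```

View pics/s2z.png

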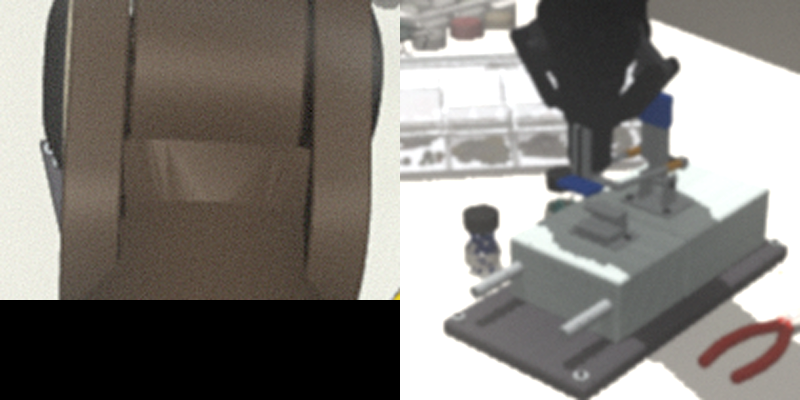

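```bash
python3 - <<'E'
from rb import *
robot.servo_line(W((0,54,126)),vel=100)
robot.servo_line(W((0,62.5,126)),vel=100); show()
for z in (112,104,98,95,92,90,88,86,84,82,80,79,78,77,76,75,74,73,72,71,70,69,68):
    h=robot.servo_line(W((0,62.5,z)),vel=25,threshold=17)
    p,F=show((z,h))
    if h or F[2]>15: break
snap("s3")
E
python3 view.py s3
```

```text
t13.9 p [-1.000e-01  6.310e+01  1.258e+02] F [-0.8 -0.5  0.3]
(112, False) t14.6 p [  0.   62.5 112. ] F [-1.2 -0.7 -0.1]
(104, False) t15.1 p [ -0.2  62.5 103.8] F [ 0.1 -0.2  1.2]
(98, False) t15.5 p [-0.2 62.5 97.8] F [-0.2 -0.   0.6]
(95, False) t15.7 p [-0.1 62.5 94.8] F [ 1.5 -0.  -0.1]
(92, False) t16.0 p [-0.1 62.6 91.8] F [0.6 0.5 0.2]
(90, False) t16.2 p [-0.1 62.6 89.9] F [-0.4  0.2  0.6]
(88, False) t16.5 p [-0.1 62.5 87.8] F [-0.7 -1.4 -1. ]
(86, False) t16.8 p [-0.1 62.5 85.8] F [-0.4 -0.4  0.4]
(84, False) t17.0 p [-0.1 62.5 83.8] F [ 0.4 -0.3 -0.5]
(82, False) t17.2 p [ 0.3 62.8 82.4] F [-1.3  1.9  3.2]
(80, False) t17.5 p [ 0.6 63.2 80.6] F [-0.6  3.2  4.6]
(79, False) t17.8 p [ 0.4 63.2 79.4] F [1.2 4.8 5.1]
(78, False) t18.0 p [ 0.3 63.1 78.1] F [0.4 5.2 4.3]
(77, False) t18.2 p [ 0.  62.7 76.9] F [0.2 3.  2.6]
(76, False) t18.5 p [-0.3 62.  75.6] F [0.2 1.  0.8]
(75, False) t18.8 p [-0.4 62.1 74.6] F [-0.8  0.5  0.3]
(74, False) t19.0 p [-0.1 62.4 73.8] F [-0.5  0.7 -0.5]
(73, False) t19.2 p [-0.1 62.5 72.9] F [-0.2  0.2 -0.2]
(72, False) t19.5 p [-0.  62.5 72. ] F [-0.7 -0.6  0.2]
(71, False) t19.8 p [ 0.  62.5 71. ] F [ 0.  -0.3 -0.1]
(70, False) t20.0 p [ 0.2 62.4 70.6] F [-1.   0.1  4.4]
(69, False) t20.2 p [ 0.3 62.4 70.3] F [-3.2  1.8 11. ]
(68, False) t20.5 p [ 0.4 62.4 70.1] F [-4.9  1.1 15. ]
```

View pics/s3z.png

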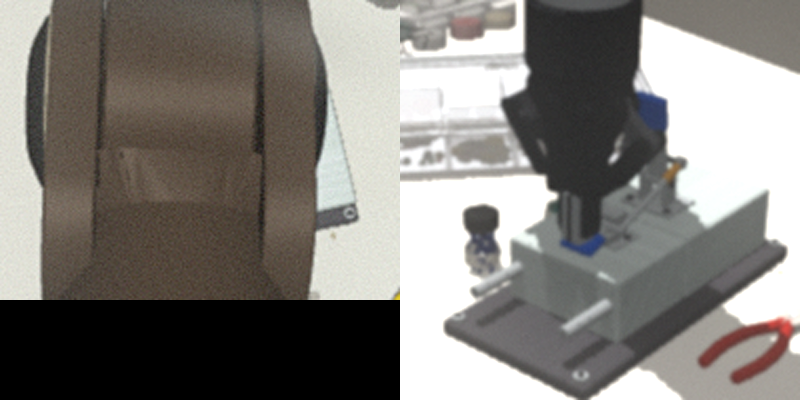

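```bash
python3 - <<'E'
from rb import *
robot.servo_line(W((0,62.5,190)),vel=200)
robot.servo_line(W((0,125,215)),vel=200);show()
snap("s4")
E
python3 view.py s4
```

```text
t21.8 p [ -0.3 125.3 213.9] F [-1.2 -0.2 -0.2]
```

View pics/s4z.png

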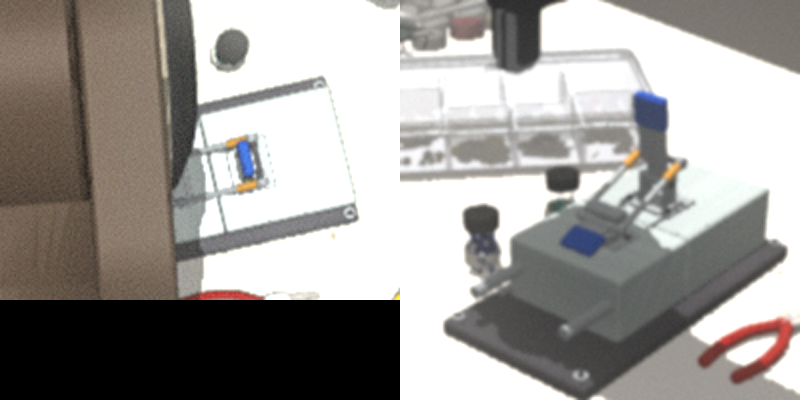

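```bash
python3 - <<'E'
from rb import *
robot.servo_line(W((0,18,200)),vel=250)
robot.servo_line(W((0,18,145)),vel=200); show()
for th in list(np.arange(1.75,0.0,-.09))+[0.0]:
    d=np.array([-np.cos(th),np.sin(th)]); n=np.array([np.sin(th),np.cos(th)])
    P=np.array([-30,82])+63*d+9*n
    h=robot.servo_line(W((0,P[0]+11,P[1])),vel=40,threshold=15)
    p,F=show((round(th,2),h,round(P[0]+11),round(P[1])))
    if h or np.linalg.norm(F)>18: break
snap("s5")
E
python3 view.py s5
```

```text
t22.9 p [ -0.3  18.9 145.3] F [-0.8 -0.3  0.3]
(np.float64(1.75), False, 1, 142) t23.5 p [-1.000e-01  8.000e-01  1.424e+02] F [0.1 0.4 0.7]
(np.float64(1.66), False, -4, 144) t23.8 p [  0.   -4.7 144. ] F [ 0.2 -0.1  0.3]
(np.float64(1.57), False, -10, 145) t24.1 p [  0.  -10.4 145.1] F [-0.5 -0.2  0.2]
(np.float64(1.48), False, -16, 146) t24.4 p [ -0.  -16.1 145.6] F [-0.  -0.4 -0. ]
(np.float64(1.39), False, -21, 146) t24.7 p [ -0.  -21.8 145.6] F [-0.7 -0.3  0.5]
(np.float64(1.3), False, -27, 145) t25.0 p [ -0.  -27.5 145.1] F [-0.2 -0.3 -0.5]
(np.float64(1.21), False, -33, 144) t25.3 p [  0.  -33.1 144.1] F [ 0.  -0.6  0.5]
(np.float64(1.12), False, -38, 143) t25.6 p [  0.  -38.5 142.6] F [0.4 2.3 1. ]
(np.float64(1.03), False, -44, 141) t25.9 p [ 1.000e-01 -4.400e+01  1.406e+02] F [0.9 1.9 2.7]
(np.float64(0.94), False, -49, 138) t26.1 p [ 1.000e-01 -4.920e+01  1.382e+02] F [0.2 2.3 3.1]
(np.float64(0.85), False, -54, 135) t26.4 p [ 1.000e-01 -5.420e+01  1.353e+02] F [1.2 1.6 4.9]
(np.float64(0.76), False, -58, 132) t26.7 p [ 1.00e-01 -5.90e+01  1.32e+02] F [0.6 0.7 3.4]
(np.float64(0.67), False, -63, 128) t27.0 p [ 1.000e-01 -6.340e+01  1.282e+02] F [0.8 0.1 4.7]
(np.float64(0.58), False, -67, 124) t27.3 p [  0.  -67.  123.9] F [-0.7  0.2  2. ]
(np.float64(0.49), False, -70, 120) t27.6 p [ -0.2 -70.4 119.1] F [0.6 1.1 0.8]
(np.float64(0.4), False, -74, 115) t27.9 p [ -0.3 -73.5 114.1] F [-0.4 -0.4 -0.4]
(np.float64(0.31), False, -76, 110) t28.2 p [ -0.3 -76.3 109.2] F [ 0.   0.6 -0.5]
(np.float64(0.22), False, -79, 105) t28.5 p [ -0.2 -78.5 104.1] F [0.1 0.3 0. ]
(np.float64(0.13), False, -80, 99) t28.8 p [ -0.2 -80.2  98.7] F [-0.7 -1.   0.1]
(np.float64(0.04), False, -82, 94) t29.1 p [ -0.2 -81.5  93.1] F [0.1 0.3 0.1]
(0.0, False, -82, 91) t29.3 p [  0.1 -82.   91.1] F [ 0.7 -0.3  0.2]
```

View pics/s5z.png

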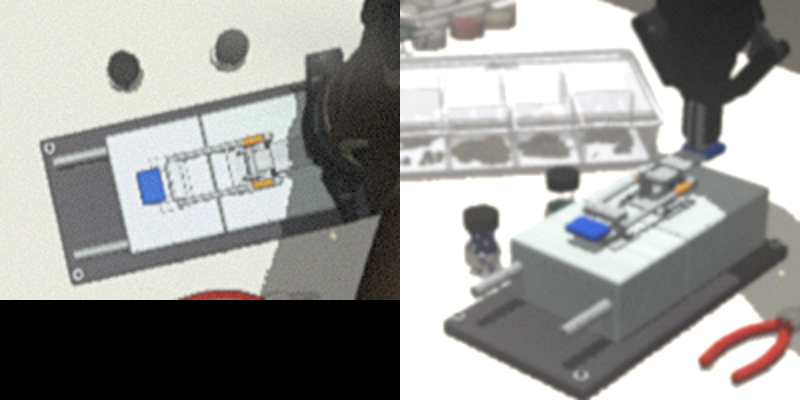

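```bash
python3 - <<'E'
from rb import *
for z in np.arange(90,83,-1):
    h=robot.servo_line(W((0,-80,z)),vel=15,threshold=14); p,F=show((z,h))
    if h or F[2]>9: break
robot.servo_line(W((0,-80,150)),vel=150)
robot.servo_line(W((0,-180,260)),vel=250);show()
snap("s6")
t=cv2.imread("pics/s6_top.png")[150:270,280:440]; s=cv2.imread("pics/s6_scene.png")[190:330,270:440]
cv2.imwrite("pics/s6a.png",cv2.convertScaleAbs(cv2.resize(t,None,fx=5,fy=5,interpolation=2),alpha=1.4))
cv2.imwrite("pics/s6b.png",cv2.convertScaleAbs(cv2.resize(s,None,fx=4.2,fy=4.2,interpolation=2),alpha=1.4))
E
```

```text
(np.int64(90), False) t29.7 p [  0.4 -81.1  91. ] F [-2.2 -4.1  6. ]
(np.int64(89), False) t30.0 p [  0.4 -81.1  90.9] F [-3.2 -4.1 10.5]
 t31.3 p [  -0.3 -179.6  258.1] F [ 0.6 -0.3  0.6]
```

View pics/s6a.png

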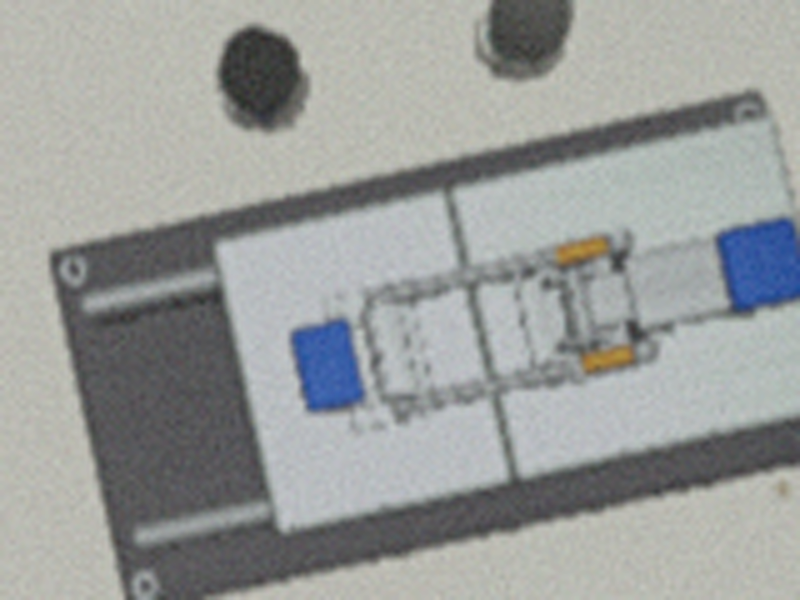

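View pics/s6b.png

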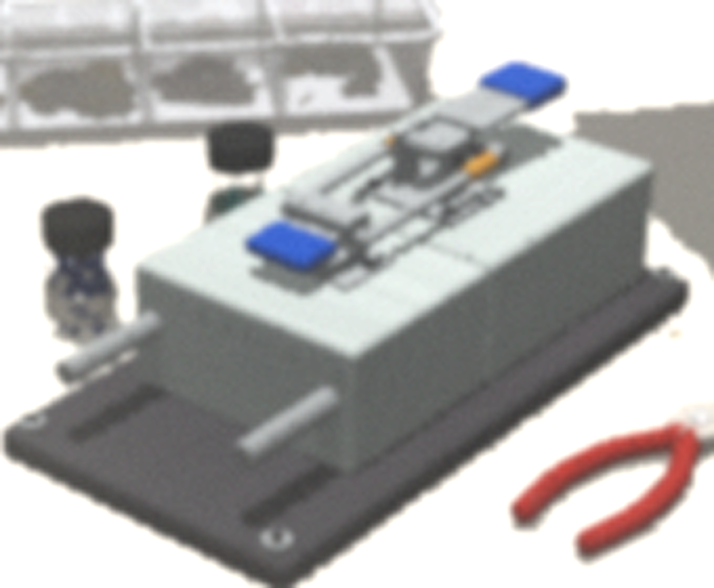

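```bash
python3 - <<'E'
from h import *
for a,b in(((328,365),(292,245)),((765,263),(523,84))):
    p,g=tri(np.array(a)/5+[280,150],np.array(b)/4.2+[270,190]); print(w2m(p).round(1),g.round(1))
E
```

```text
[ 0.7 50.3 71.9] 0.9
[  1.7 -92.   84.2] 1.7
```

```bash
python3 - <<'E'
from rb import *
robot.servo_line(W((0,-100,220)),vel=250)
robot.servo_line(W((0,62,150)),vel=250)
robot.servo_line(W((0,62,92)),vel=150); show()
h=robot.servo_line(W((0,62,68)),vel=12,threshold=4); show(h)
robot.servo_line(W((0,62,150)),vel=150)
robot.servo_line(W((0,140,240)),vel=250)
robot.servo_line(W((-150,220,240)),vel=250); show()
snap("s7")
E
python3 view.py s7
```

```text
t33.3 p [ 0.2 61.2 92.6] F [ 0.1 -0.9 -0.6]
True t34.5 p [ 0.  62.  76.6] F [-0.4 -0.6  4.6]
 t36.6 p [-149.2  219.5  239.6] F [-0.4 -0.   0.2]
```

View pics/s7z.png

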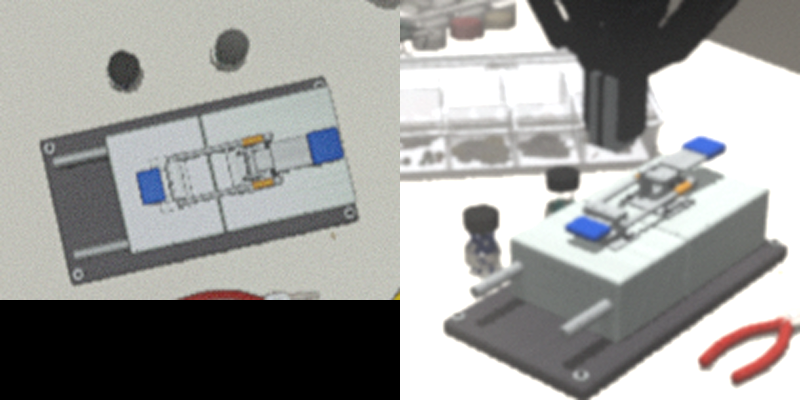

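The tab's upper face was felt at 76.6 mm, which is what a trapped bar should give. The pictures show the halves touching, the lever flat at about (325,145) in the top view, and the vials and pliers where they were. The arm is clear, so I'm handing in.

```bash
python3 - <<'E'
from workcell import robot
robot.hand_in()
E
```

```text
the job is handed in; nothing more can be done
```

The mould is shut and latched, and I handed it in about 37 s into the 70 s limit.

- **Sliding half:** I pushed it until it stopped. The force rose to 22 N with no further movement, against about 14 N of friction. The pictures show the faces touching.
- **Loop:** Swinging it over and pressing the tab took about 7 N. The force then dropped to nothing as the bar clicked under the nose, and it met the floor at 15 N.
- **Lever:** It stiffened to about 5 N from 1.1 rad, went over by itself, and lies flat. It held rigid at 91 mm under a 10 N press.
- **Latch check:** With the lever shut, I touched the tab again with about 4.6 N. Its upper face was at 76.6 mm, which fits a trapped bar.
- **Bystanders:** The vials and pliers look unmoved in the last pictures.

**Disagreements:** Camera positions disagreed with touch and the notes by up to about 3 mm along the mould and 7 mm in height. The camera put the grip at 84 mm, but it was felt at 91 mm. I relied on touch for those heights.

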